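Set the shoe-polishing stand to the red clip's size

TASK

Set the shoe-polishing stand on the credenza to my size: draw the black knob of the spring plunger up out of its hole, slide the outer tube with the heel rest along to the red clip, and let the pin drop fully home into the hole that the red clip marks. The clip shows that hole only roughly, so let the pin ride on the tube and feel for the hole, gently, without ramming the pin sideways against the edge of a hole. Then let go, and leave everything else on the slab where it is.

Things in the scene. Friction and masses are not known exactly. Their poses are not given: they have to be found in the camera images.
- stand: Shoe-polishing stand, fixed on the slab: walnut base board, 140 x 470 mm, top 22 mm up. Origin: on the slab, under the centre line of its level inner tube; y runs along the tube, z up. Wooden toe rest at y -330 to -227 mm, up to 135 mm high; end bracket at y +112 mm, 74 mm high. Clips sit on a brass strip on the +x side.
- tube: Square 30 mm steel inner tube, fixed in the stand, upper face 70 mm above the slab. Origin and axes as stand. In its upper face, on the centre line (x = 0), four round 10 mm holes in a row, unevenly spaced 24 to 27 mm. The pin starts in the first (the -y end); each of the other three has a clip. Bare tube before, between and after the holes.
- sleeve: Outer tube, 38 mm square, top 74 mm above the slab, slides along the stand's y only (2.5 N friction; -6 to +100 mm from its start). Origin: on the slab under the plunger's axis; axes as stand. Reaches y -125 to +25 mm; heel rest (disc 54 mm, 112 to 132 mm up) at y -100 mm. The plunger's bush (16 mm thick, on a 21 mm nut) stands on it up to 87 mm.
- knob (a point): Centre of the spring plunger's black cylindrical upright knob, 26 mm across, 20 mm high, on an 8 mm stem, over the sleeve's origin. 101 mm above the slab with the pin home; it rises with the plunger. Knob and sleeve move together along the stand's y: pushing the knob sideways slides the sleeve while the pin is out of the holes.
- plunger (a joint): Lift of knob and pin in m. 0: home, the flat-ended 8 mm pin stands 8 mm deep in a 10 mm hole and locks the sleeve (1 mm play each way). About 0.008: pin rests on the tube between holes. 0.012: end of travel. A spring presses it down, 6 N at 0 to 9 N at 0.012; let go, it falls by itself into a hole that is less than about 1 mm off.
- clip_red: Red spring clip (the asker's size), 26 x 10 x 16 mm, pushed by hand onto the brass strip beside the tube. Origin: centre of its underside, 46 mm to the +x side of the tube's centre line; axes as stand. It marks the hole nearest to it along the tube, but only by eye: that hole lies a few mm, at most 7, to one side or the other (along y) of the clip's origin.
- clip_white: White spring clip (another person's size), 26 x 10 x 16 mm, pushed by hand onto the brass strip beside the tube. Origin: centre of its underside, 46 mm to the +x side of the tube's centre line; axes as stand. It marks the hole nearest to it along the tube, but only by eye: that hole lies a few mm, at most 7, to one side or the other (along y) of the clip's origin.
- clip_blue: Blue spring clip (another person's size), 26 x 10 x 16 mm, pushed by hand onto the brass strip beside the tube. Origin: centre of its underside, 46 mm to the +x side of the tube's centre line; axes as stand. It marks the hole nearest to it along the tube, but only by eye: that hole lies a few mm, at most 7, to one side or the other (along y) of the clip's origin.
- brush: Shoe brush lying bristles down near the base board's -x side, 52 x 155 x 50 mm. Origin: centre of its underside. To be left alone.
- tin: Round polish tin, 74 mm across, 23 mm high, green lid, near the base board's +x side. Origin: centre of its underside. To be left alone.
- trinket_box: Stainless trinket box with a press button on its front, 75 x 100 x 48 mm. Origin: centre of its underside. To be left alone.
- jar: Frosted glass diffuser jar with a wooden ball stopper, 84 mm across, 141 mm high. Origin: centre of its underside. To be left alone.
- catchall: Black ceramic catchall bowl, 156 mm across, 36 mm high. Origin: centre of its underside. To be left alone.
- shoehorn: Flat wooden shoehorn, 44 x 372 x 8 mm, lying along its own y. Origin: underside, 170 mm from the handle's end. To be left alone.
- remote: White plastic garage remote, 36 x 62 x 13 mm. Origin: centre of its underside. To be left alone.

How it is judged:
By the outcome, as a careful person would: the job done as asked, in the order asked, and still so for the second after the job is handed in, with the robot touching nothing.
It also fails if it takes over 51 s, if anything falls off the work surface, if the arm or the gripper's body presses on something with over 40 N, if the wrist force passes 120 N, or if a joint passes its speed limit or range.

ROBOT

A 6-joint arm with a two-finger parallel gripper is mounted at the origin on the work surface. World frame = base frame: x ahead of the robot, y to its left, z up, the work surface at z = 0. Lengths are in m, angles in rad, forces in N, time in s.
With the tool pointing down it reaches from about 0.25 to 0.775 m from the base axis. Payload 4 kg.
Tool frame: the origin (TCP) lies midway between the tips of the shut fingers; the grasp point (between the pads) lies 19 mm behind it; z points along the fingers, y is the line along which they close (so a half turn about z gives the same grasp; the last joint's range is limited). The gripper opens to 94 mm and grips with 3 to 60 N. Pads are 16 mm wide; open, the fingers measure 119 mm over their backs; the gripper's body (75 mm by 177 mm) begins 78 mm behind the grasp point.
Start: joints at [1.186, 0.087, 1.371, -0, 1.684, -0.103], TCP at [0.153, 0.528, 0.206] pointing down, gripper open.
Joint ranges: [-3.1, 3.1], [-0.76, 2.03], [0.27, 2.55], [-1.08, 4.22], [0.17, 2.65], [-2.57, 2.57]. Speed limits (rad/s): [2.79, 2.79, 3.14, 3.14, 3.14, 3.14].

INTERFACE

Orientations are given as [roll, pitch, yaw] about the fixed x, y, z axes, in that order (R = Rz(yaw) Ry(pitch) Rx(roll)).
In Python, from bench import get_obs, snapshot, close_job gives the robot as it stands. The module is installed in compiled form; this text tells all that it offers.
- The arm moves only by the tool drive_tool, never from a script. Its argument "commands" is a list of rows, each a list of 6 numbers: the shift along the tool's x, y, z in units of 0.04 m (1.0 is 0.04 m), then the turn, a rotation vector about the tool's x, y, z in units of 0.1 rad (1.0 is 0.1 rad). In form: [[dx, dy, dz, wx, wy, wz], ...]. A call has 1 to 20 rows; each row shifts and turns the commanded pose from where the row before left it, along the tool's axes as they then stand; what a row does not reach is not made up. A row lasts 1/8 s, in which the tool goes at most 62.5 mm and 10.7 degrees, less where a joint would pass 70% of its speed; a pose out of reach is approached as far as the arm can. A call with a number of a shift or a turn outside -1 to 1 is refused whole. A call with a gripper value outside its range is refused whole. "gripper" is the closure, from 0 (fully open) to 1 (shut), set as the call begins (left out, the last holds). The fingers move at their own pace and stop on an object; the grip force is fixed at half the most. Time passes only in rows, so rows that do not move let the fingers close. It gives the time, the measured TCP pose, the force, the opening and the grip force at its end, in the units of the state.
- get_obs(): the state, without advancing time (a new reading comes with each control period).
- snapshot(name): name is "scene" or "side" or "wrist"; returns a dict with "image" (420x560x3 uint8, blue, green, red), "range_z" (420x560 float32, m along the optical axis (not along the pixel's ray), 0 where there is no reading), "fx", "fy", "cx", "cy" (pixels), "rvec" (rotation vector, rad) and "tvec" (3), from world to camera coordinates, as OpenCV has them. Camera axes: x right, y down, z forward; pixel columns grow to the right and rows downward; lengths in m; the calibration is good to about 2 mm. A picture is of the moment at which its call begins.
- close_job(): hands the job in; it is judged then, once.
The state is a dict: "time": time; "joint_positions": joint angles; "qvel": joint speeds; "joint_torque": joint torques, N m; "tool_pos": TCP position; "ee_rot": TCP orientation; "wrist_force": force on the tool from outside, world axes, zero at the start; "wrist_torque": the same for the moment, N m; "width": finger opening in m; "finger_force": force on a finger pad.
Only numpy, scipy, OpenCV 4.12 (cv2) and the standard library are available. Lean on these libraries where they do the work, as an engineer would, in place of code of your own. Each camera call takes 0.05 s, during which the arm holds its last target. There are 200 camera calls.

## Working session

There is one attempt and no reset: what is moved stays moved. The work goes in short steps, Python scripts to look and compute and a tool call to move; the robot and the scene stay as the last step left them, time stands still between calls to the robot, and variables do not carry over. Pictures are saved under pics/ and viewed, at most 10 in all, crops included, and the job is handed in when it is done.

Besides the shell and the picture viewer there is one more tool, called after "Request:" as a command line: name --pt "numbers of a row" for each row, then --argument value for the rest. drive_tool: Moves the arm, as the interface text tells. Its arguments: {"type":"object","properties":{"commands":{"type":"array"},"gripper":{"type":"number"}},"required":["commands"]}

```bash
mkdir -p pics; cat > h.py <<'E'
import numpy as np, cv2
from bench import get_obs, snapshot
def snap(n,f):
    s=snapshot(n); cv2.imwrite(f'pics/{f}.png',s['image']); np.savez(f'pics/{f}.npz',**s); return s
def load(f): return dict(np.load(f'pics/{f}.npz'))
def P(s,u,v,z=None):
    R=cv2.Rodrigues(s['rvec'])[0]; t=np.ravel(s['tvec'])
    d=np.array([(u-s['cx'])/s['fx'],(v-s['cy'])/s['fy'],1.])
    c=-R.T@t; w=R.T@d
    k=s['range_z'][int(v),int(u)] if z is None else (z-c[2])/w[2]
    return c+k*w
E
python3 - <<'E'
from h import *
a=snap('scene','s0');b=snap('side','d0');c=snap('wrist','w0')
cv2.imwrite('pics/all.png',cv2.resize(np.hstack([a['image'],b['image']]),(800,300)))
for s in(a,b,c):
    R=cv2.Rodrigues(s['rvec'])[0];print(-R.T@np.ravel(s['tvec']),s['fx'])
print(get_obs())
E
```

```text
[ 0.92204111 -0.6973209   1.10115256] 403.7869179774642
[0.32452833 0.63034179 0.91294733] 411.90179697241683
[0.08887337 0.54688644 0.38394733] 310.3340863074006
{'time': 0.15, 'joint_positions': array([ 1.18585319e+00,  8.77540713e-02,  1.37186280e+00, -4.08553890e-06,
        1.68360456e+00, -1.03102225e-01]), 'qvel': array([ 0.00072345, -0.00064828, -0.00612291,  0.00022854, -0.00231987,
       -0.00044195]), 'joint_torque': array([ 1.31608376e-03, -3.40644157e+01, -3.02791643e+01,  7.18192128e-02,
        3.05759569e-02, -9.28805594e-05]), 'tool_pos': array([0.15282024, 0.52791477, 0.20461256]), 'ee_rot': array([-3.13997211e+00, -1.63594315e-04,  2.85975115e+00]), 'wrist_force': array([ 0.4945802 , -0.46542081, -0.95711631]), 'wrist_torque': array([-0.02185992,  0.00093257, -0.02892181]), 'finger_force': 0.0, 'width': 0.09394382183851369}
```

View pics/s0.png

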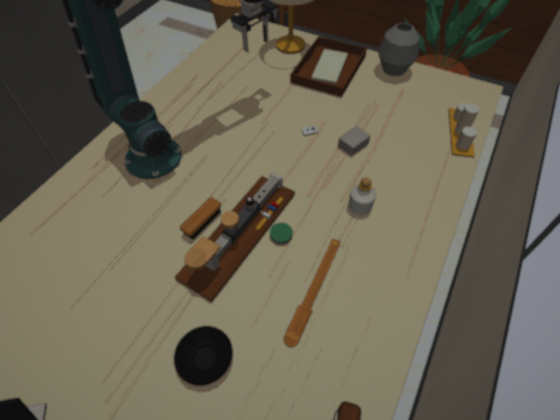

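View pics/d0.png

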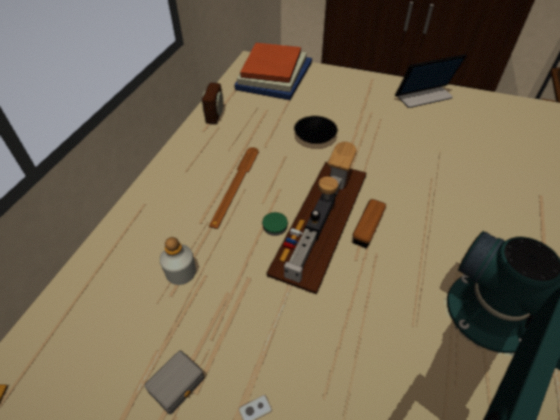

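The scene picture shows the stand at about (180–295, 175–295), with the knob near (249, 201). In the side picture the stand is at (270–365, 145–290), with the knob near (316, 214). I'll enlarge both.

```bash
python3 - <<'E'
from h import *
a=load('s0');b=load('d0')
A=cv2.resize(a['image'][165:245,225:305],None,fx=5,fy=5,interpolation=3)
B=cv2.resize(b['image'][205:285,265:345],None,fx=5,fy=5,interpolation=3)
cv2.imwrite('pics/c0.png',np.clip(np.hstack([A,B])*1.6,0,255).astype('uint8'))
# base board corners
for s,pts in((a,[(179,277),(211,296),(295,193),(266,176)]),(b,[(269,272),(316,290),(366,173),(330,160)])):
    for p in pts: print(p,P(s,*p,z=.022).round(4))
E
```

```text
(179, 277) [ 0.3943 -0.3632  0.022 ]
(211, 296) [ 0.512  -0.3694  0.022 ]
(295, 193) [0.5563 0.079  0.022 ]
(266, 176) [0.4313 0.1001 0.022 ]
(269, 272) [0.541  0.0847 0.022 ]
(316, 290) [0.4134 0.0964 0.022 ]
(366, 173) [ 0.3768 -0.3619  0.022 ]
(330, 160) [ 0.4995 -0.3858  0.022 ]
```

View pics/c0.png

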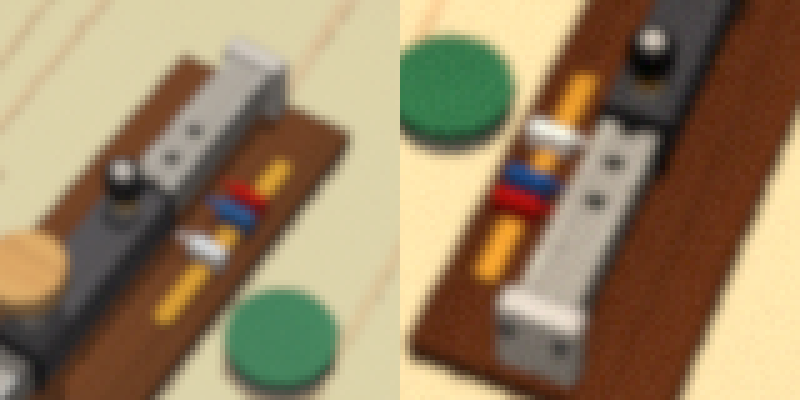

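The crop shows the tube's two uncovered holes at (172,158) and (194,131) in the left half. The clips run white, blue, red along +y, with red furthest.

```bash
python3 - <<'E'
from h import *
a=load('s0');b=load('d0')
A={'h3':(172,158,.07),'h4':(194,131,.07),'knob':(122,178,.101),'red':(248,195,.036),'blue':(236,212,.036),'white':(205,247,.036)}
B={'h3':(613,162,.07),'h4':(595,201,.07),'knob':(651,55,.101),'red':(521,200,.036),'blue':(532,178,.036),'white':(553,133,.036)}
th=None
for k in A:
    u,v,z=A[k]; pa=(u/5+224.6,v/5+164.6); u,v,_=B[k]; pb=((u-400)/5+264.6,v/5+204.6)
    # triangulate
    def M(s): return np.diag([1,1,1.])@np.array([[s['fx'],0,s['cx']],[0,s['fy'],s['cy']],[0,0,1]])@np.c_[cv2.Rodrigues(s['rvec'])[0],np.ravel(s['tvec'])]
    X=cv2.triangulatePoints(M(a),M(b),np.array(pa),np.array(pb))[:,0];X=X[:3]/X[3]
    print(k,P(a,*pa,z=z).round(4),P(b,*pb,z=z).round(4),X.round(4),P(a,*pa).round(3))
# tube top axis direction via depth points: sleeve & tube height ~0.07-0.074
for s,n in((a,'a'),(b,'b')):
    Q=[]
    for v in range(140,300):
        for u in range(170,370):
            p=P(s,u,v)
            if .064<p[2]<.079 and .38<p[0]<.56 and -.3<p[1]<.1: Q.append(p)
    Q=np.array(Q);m=Q.mean(0);_,_,V=np.linalg.svd(Q[:,:2]-m[:2]);print(n,len(Q),m,V[0],np.degrees(np.arctan2(V[0][0],V[0][1])))
E
```

```text
h3 [ 0.475  -0.0212  0.07  ] [ 0.472  -0.0189  0.07  ] [ 0.4732 -0.0201  0.0679] [ 0.467 -0.01   0.053]
h4 [0.4767 0.0049 0.07  ] [0.4737 0.0083 0.07  ] [0.4748 0.0066 0.0672] [0.473 0.011 0.061]
knob [ 0.4686 -0.0698  0.101 ] [ 0.4677 -0.0695  0.101 ] [ 0.4681 -0.0696  0.1007] [ 0.474 -0.077  0.112]
red [ 0.5202 -0.0027  0.036 ] [ 0.517  -0.0047  0.036 ] [ 0.5186 -0.0036  0.0364] [ 0.522 -0.005  0.04 ]
blue [ 0.5199 -0.0186  0.036 ] [ 0.516  -0.0206  0.036 ] [ 0.5178 -0.0195  0.0362] [ 0.519 -0.018  0.035]
white [ 0.5156 -0.0527  0.036 ] [ 0.5146 -0.0538  0.036 ] [ 0.5151 -0.0531  0.0364] [ 0.516 -0.054  0.037]
a 840 [ 0.47262973 -0.09150318  0.07046632] [-0.05563101 -0.9984514 ] -176.81093136968641
b 1101 [ 0.46662615 -0.05180676  0.07095496] [0.08851121 0.99607518] 5.077964060191495
```

Request:
drive_tool --pt "0 0 0 0 0 -0.97" --pt "0 0 0 0 0 -0.97" --pt "-0.508 -0.789 0 0 0 0" --pt "-0.508 -0.789 0 0 0 0" --pt "-0.508 -0.789 0 0 0 0" --pt "-0.508 -0.789 0 0 0 0" --pt "-0.508 -0.789 0 0 0 0" --pt "-0.508 -0.789 0 0 0 0" --pt "-0.508 -0.789 0 0 0 0" --pt "-0.508 -0.789 0 0 0 0" --pt "-0.508 -0.789 0 0 0 0" --pt "-0.508 -0.789 0 0 0 0" --pt "-0.508 -0.789 0 0 0 0" --pt "-0.508 -0.789 0 0 0 0" --pt "-0.508 -0.789 0 0 0 0" --pt "-0.508 -0.789 0 0 0 0" --pt "-0.508 -0.789 0 0 0 0" --pt "-0.508 -0.789 0 0 0 0" --pt "-0.508 -0.789 0 0 0 0" --pt "-0.508 -0.789 0 0 0 0" --gripper 0.4

```text
time: 2.65
tool_pos: [0.4677, -0.0707, 0.2051]
ee_rot: [3.141, -0.0, 3.054]
wrist_force: [0.9, -0.2, -0.1]
width: 0.0563
finger_force: 0.0
```

Request:
drive_tool --pt "0 0 0 0 0 0" --pt "0 0 0 0 0 0"

```text
time: 2.9
tool_pos: [0.4671, -0.0691, 0.2051]
ee_rot: [3.141, -0.001, 3.054]
wrist_force: [1.4, 0.3, 0.2]
width: 0.056
finger_force: 0.0
```

```bash
python3 - <<'E'
from h import *
w=snap('wrist','w1');o=get_obs();print({k:np.round(o[k],4) for k in('time','tool_pos','ee_rot','wrist_force','width','joint_positions')})
cv2.imwrite('pics/w1b.png',np.clip(cv2.resize(w['image'],(800,600))*1.4,0,255).astype('uint8'))
R=cv2.Rodrigues(w['rvec'])[0]
for X in([.4681,-.0696,.111],[.4748,.0066,.07]):
    c=R@np.array(X)+np.ravel(w['tvec']);print(w['fx']*c[0]/c[2]+w['cx'],w['fy']*c[1]/c[2]+w['cy'])
E
```

```text
{'time': np.float64(2.95), 'tool_pos': array([ 0.4671, -0.0689,  0.2053]), 'ee_rot': array([ 3.1410e+00, -5.0000e-04,  3.0545e+00]), 'wrist_force': array([ 0.9473, -0.4085, -0.4777]), 'width': np.float64(0.0566), 'joint_positions': array([-2.6690e-01, -8.7100e-02,  1.5453e+00,  5.0000e-04,  1.6840e+00,
       -1.7506e+00])}
278.8002430535991 216.4979256014743
352.6126781134868 207.00914754586023
```

View pics/w1b.png

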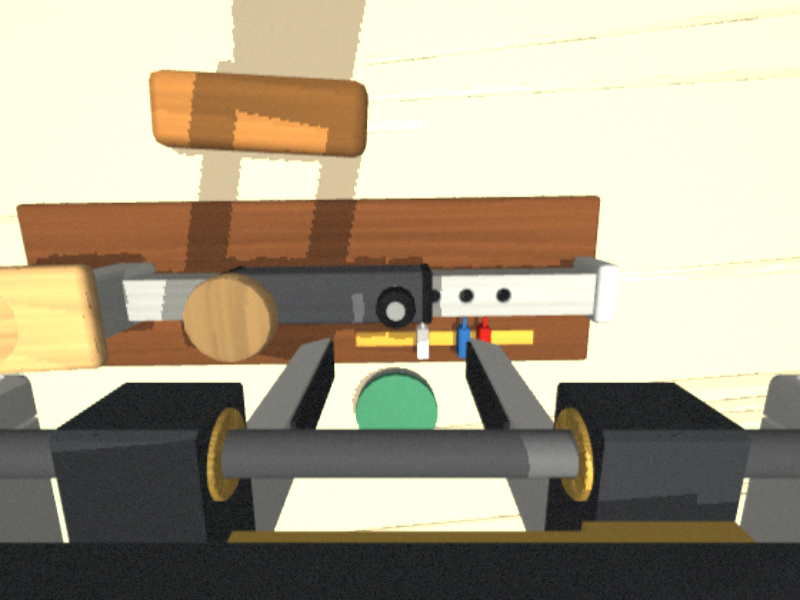

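The wrist view shows the knob at (396,311) and holes 2, 3 and 4 at (434,296), (466,296) and (503,295). The clips are white (423,338), blue (463,338) and red (485,336).

```bash
python3 - <<'E'
from h import *
w=load('w1'); f=.7
q=lambda u,v,z:P(w,(u+.5)*f-.5,(v+.5)*f-.5,z=z)
k=q(396,311,.111);print('knob',k)
L=[q(x,y,.022) for x,y in((20,207),(599,197))];d=L[1]-L[0];print('edge ang',np.degrees(np.arctan2(d[0],d[1])),np.linalg.norm(d))
u=np.array([.0872,.9962,0]);n=np.array([.9962,-.0872,0])
for nm,p in dict(h2=q(435,296,.07),h3=q(466,296,.07),h4=q(503,295,.07),white=q(423,338,.038),blue=q(463,338,.038),red=q(485,336,.038)).items(): print(nm,p.round(4),((p-k)@u).round(4),((p-k)@n).round(4))
E
```

```text
knob [ 0.4689415  -0.07127174  0.111     ]
edge ang 4.060656688373335 0.46173432056987784
h2 [ 0.4704 -0.0433  0.07  ] 0.028 -0.0009
h3 [ 0.4724 -0.0208  0.07  ] 0.0505 -0.0009
h4 [0.474  0.0059 0.07  ] 0.0774 -0.0017
white [ 0.5117 -0.0535  0.038 ] 0.0215 0.0411
blue [ 0.5146 -0.0209  0.038 ] 0.0542 0.0411
red [ 0.5145 -0.0029  0.038 ] 0.0721 0.0394
```

Request:
drive_tool --pt "-0.035 -0.03 0.8 0 0 0" --pt "0 0 0.8 0 0 0" --pt "0 0 0.6 0 0 0" --pt "0 0 0.4 0 0 0" --pt "0 0 0.3 0 0 0" --pt "0 0 0 0 0 0" --pt "0 0 0 0 0 0" --pt "0 0 0 0 0 0"

```text
time: 3.95
tool_pos: [0.4695, -0.0712, 0.0905]
ee_rot: [-3.141, 0.002, 3.054]
wrist_force: [0.0, -0.3, -0.8]
width: 0.0563
finger_force: 0.0
```

Request:
drive_tool --pt "0 0 0 0 0 0" --pt "0 0 0 0 0 0" --pt "0 0 0 0 0 0" --pt "0 0 0 0 0 0" --gripper 0.6

```text
time: 4.45
tool_pos: [0.4688, -0.071, 0.0894]
ee_rot: [3.141, -0.0, 3.054]
wrist_force: [0.9, -0.6, 0.0]
width: 0.0376
finger_force: 0.0
```

```bash
python3 - <<'E'
from h import *
w=snap('wrist','w2');d=snap('side','d2')
A=cv2.resize(w['image'][100:340,110:430],(533,400));B=cv2.resize(d['image'][170:290,260:340],(267,400),interpolation=3)
cv2.imwrite('pics/c2.png',np.clip(np.hstack([A,B])*1.5,0,255).astype('uint8'))
print(get_obs()['tool_pos'])
E
```

```text
[ 0.46876919 -0.07094395  0.08944854]
```

View pics/c2.png

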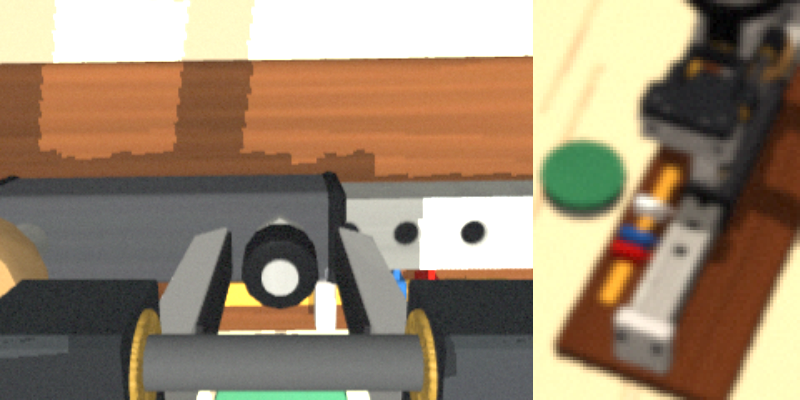

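The knob (280,270 in the crop) sits between the two fingers. I'll grip it now.

Request:
drive_tool --pt "0 0 0 0 0 0" --pt "0 0 0 0 0 0" --pt "0 0 0 0 0 0" --pt "0 0 0 0 0 0" --gripper 0.8

```text
time: 5.05
tool_pos: [0.4687, -0.0712, 0.0894]
ee_rot: [-3.141, -0.0, 3.054]
wrist_force: [-0.2, -1.4, -1.1]
width: 0.0253
finger_force: 30.0
```

Request:
drive_tool --pt "0 0 -0.06 0 0 0" --pt "0 0 -0.06 0 0 0" --pt "0 0 0 0 0 0" --pt "0 0 0 0 0 0"

```text
time: 5.55
tool_pos: [0.4687, -0.071, 0.0938]
ee_rot: [3.142, -0.001, 3.054]
wrist_force: [2.3, -2.4, -7.6]
width: 0.0252
finger_force: 30.0
```

Request:
drive_tool --pt "0 0 -0.06 0 0 0" --pt "0 0 -0.06 0 0 0" --pt "0 0 -0.02 0 0 0" --pt "0 0 0 0 0 0" --pt "0 0 0 0 0 0"

```text
time: 6.18
tool_pos: [0.4687, -0.0709, 0.0997]
ee_rot: [3.141, -0.0, 3.054]
wrist_force: [3.2, -2.6, -8.3]
width: 0.025
finger_force: 30.0
```

Request:
drive_tool --pt "0 0.05 0 0 0 0" --pt "0 0.1 0 0 0 0" --pt "0 0.1 0 0 0 0" --pt "0 0 0 0 0 0"

```text
time: 6.68
tool_pos: [0.4695, -0.0601, 0.0997]
ee_rot: [3.14, -0.001, 3.055]
wrist_force: [1.8, -0.5, -9.5]
width: 0.0251
finger_force: 30.0
```

Sliding freely; on to about 70 mm.

Request:
drive_tool --pt "0.001 0.12 0 0 0 0" --pt "0.001 0.15 0 0 0 0" --pt "0.001 0.15 0 0 0 0" --pt "0.001 0.15 0 0 0 0" --pt "0.001 0.15 0 0 0 0" --pt "0.001 0.15 0 0 0 0" --pt "0.001 0.15 0 0 0 0" --pt "0.001 0.15 0 0 0 0" --pt "0.001 0.15 0 0 0 0" --pt "0.001 0.12 0 0 0 0" --pt "0 0.06 0 0 0 0" --pt "0 0 0 0 0 0" --pt "0 0 0 0 0 0"

```text
time: 8.3
tool_pos: [0.4741, -0.0006, 0.0996]
ee_rot: [3.14, -0.001, 3.054]
wrist_force: [-3.2, 1.0, -9.2]
width: 0.0253
finger_force: 30.0
```

```bash
python3 - <<'E'
from h import *
w=snap('wrist','w3');o=get_obs();print(o['tool_pos'],o['wrist_force'])
A=w['image'][150:330,130:430]
cv2.imwrite('pics/c3.png',np.clip(cv2.resize(A,(800,480))*1.4,0,255).astype('uint8'))
E
```

```text
[ 0.47409506 -0.00061991  0.09964494] [-3.53999566  1.12814171 -9.30627196]
```

View pics/c3.png

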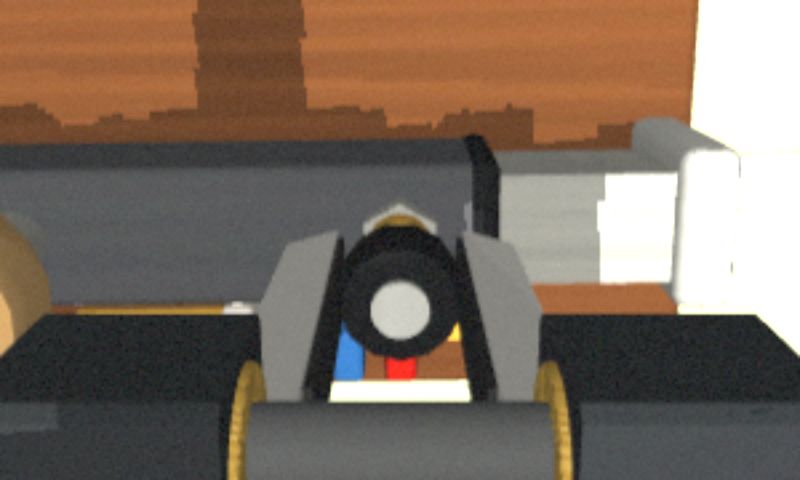

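The wrist view shows the gripped knob at (400,310), level with the red clip at (400,368), about 6 mm short of the measured hole. I'll lower the pin onto the tube and open the pads slightly, so that only the spring presses it.

Request:
drive_tool --pt "0.01 0 0.02 0 0 0" --pt "0 0 0.02 0 0 0" --pt "0 0 0.015 0 0 0" --pt "0 0 0 0 0 0" --pt "0 0 0 0 0 0"

```text
time: 8.98
tool_pos: [0.4741, -0.0007, 0.0977]
ee_rot: [3.141, -0.0, 3.054]
wrist_force: [-3.2, 3.1, -7.8]
width: 0.0253
finger_force: 30.0
```

Request:
drive_tool --pt "0 0 0 0 0 0" --pt "0 0 0 0 0 0" --pt "0 0 0 0 0 0" --gripper 0.69

```text
time: 9.35
tool_pos: [0.4758, -0.0017, 0.0995]
ee_rot: [-3.141, 0.005, 3.054]
wrist_force: [0.1, 0.8, -0.8]
width: 0.0288
finger_force: 0.0
```

Request:
drive_tool --pt "0 0.02 0 0 0 0" --pt "0 0.02 0 0 0 0" --pt "0 0 0 0 0 0" --pt "0 0 0 0 0 0"

```text
time: 9.85
tool_pos: [0.4742, 0.0005, 0.0976]
ee_rot: [3.142, -0.0, 3.054]
wrist_force: [0.4, 0.3, 0.4]
width: 0.0294
finger_force: 0.0
```

Request:
drive_tool --pt "0 0.0125 0 0 0 0" --pt "0 0.0125 0 0 0 0" --pt "0 0.0125 0 0 0 0" --pt "0 0.0125 0 0 0 0" --pt "0 0 0 0 0 0"

```text
time: 10.48
tool_pos: [0.4743, 0.0011, 0.0976]
ee_rot: [-3.139, -0.0, 3.053]
wrist_force: [-0.5, -5.9, -0.5]
width: 0.0295
finger_force: 2.7
```

Request:
drive_tool --pt "0 0.0125 0 0 0 0" --pt "0 0.0125 0 0 0 0" --pt "0 0 0 0 0 0"

```text
time: 10.85
tool_pos: [0.4743, 0.0014, 0.0975]
ee_rot: [-3.137, -0.0, 3.053]
wrist_force: [-0.7, -6.8, -0.9]
width: 0.0292
finger_force: 3.5
```

```bash
cat >> h.py <<'E'
def kn(n):
    s=snap('wrist',n);o=get_obs();g=cv2.cvtColor(s['image'],cv2.COLOR_BGR2GRAY)
    c=g[225:300,250:310]; 
    m=((c>110)).astype('uint8'); N,l,st,ce=cv2.connectedComponentsWithStats(m)
    for i in range(1,N):
        if 150<st[i][4]<900:
            u,v=ce[i]+[250,225]; r=s['range_z'][225:300,250:310][l==i]; print(st[i],(u,v),'topz',P(s,u,v).round(4),np.median(r))
    print(o['tool_pos'].round(4),o['wrist_force'].round(1))
E
python3 -c "
from h import *
kn('w4')"
```

```text
[ 15  31  22  21 366] (np.float64(275.8360655737705), np.float64(265.9344262295082)) topz [ 4.733e-01 -2.000e-04  1.216e-01] 0.16720176
[  0  68  60   7 408] (np.float64(279.99264705882354), np.float64(296.0882352941177)) topz [ 0.5563 -0.0056 -0.    ] 0.30346853
[0.4743 0.0014 0.0976] [-1.3 -6.7 -0.1]
```

Request:
drive_tool --pt "0 0.0125 0 0 0 0" --pt "0 0 0 0 0 0" --pt "0 0 0 0 0 0"

```text
time: 11.28
tool_pos: [0.4743, 0.0017, 0.0975]
ee_rot: [-3.137, -0.0, 3.053]
wrist_force: [-0.5, -7.9, -0.9]
width: 0.0293
finger_force: 3.7
```

Request:
drive_tool --pt "0 0.0125 0 0 0 0" --pt "0 0 0 0 0 0" --pt "0 0 0 0 0 0"

```text
time: 11.65
tool_pos: [0.4744, 0.0024, 0.0975]
ee_rot: [-3.138, -0.0, 3.053]
wrist_force: [-0.3, -7.0, -1.2]
width: 0.0291
finger_force: 3.5
```

```bash
python3 -c "
from h import *
kn('w5')
for n in('w2','w3'):
    s=load(n);g=cv2.cvtColor(s['image'],cv2.COLOR_BGR2GRAY);y0,y1=(250,290) if n=='w2' else (225,300)
    c=g[y0:y1,250:310];N,l,st,ce=cv2.connectedComponentsWithStats((c>110).astype('uint8'))
    for i in range(1,N):
        if st[i][4]>150: u,v=ce[i]+[250,y0];print(n,u,v,P(s,u,v),st[i])
"
```

```text
[ 15  31  22  21 365] (np.float64(275.84657534246577), np.float64(265.9616438356164)) topz [0.4737 0.0008 0.121 ] 0.1672081
[  0  68  60   7 407] (np.float64(280.09090909090907), np.float64(296.0958230958231)) topz [ 5.562e-01 -4.500e-03  2.000e-04] 0.30343023
[0.4744 0.0024 0.0975] [-0.5 -6.9 -0.6]
w2 277.6005361930295 266.2278820375335 [ 0.46819078 -0.0717195   0.11319669] [ 17   6  22  21 373]
w2 302.73977695167287 279.0743494423792 [ 0.51131399 -0.05595299  0.04103993] [ 40  18  20  22 269]
w2 255.71518987341773 277.753164556962 [ 0.51383184 -0.09491708  0.02594875] [  0  20  17  14 158]
w3 279.59289617486337 266.04098360655735 [ 4.73924410e-01 -3.48902468e-04  1.22436203e-01] [ 19  31  22  21 366]
w3 280.162962962963 295.6246913580247 [ 5.56538864e-01 -6.84461352e-03  1.79588807e-04] [  4  67  53   8 405]
```

Request:
drive_tool --pt "0 0.0125 0 0 0 0" --pt "0 0 0 0 0 0" --pt "0 0.0125 0 0 0 0" --pt "0 0 0 0 0 0" --pt "0 0 0 0 0 0"

```text
time: 12.32
tool_pos: [0.4744, 0.0033, 0.0974]
ee_rot: [-3.137, -0.0, 3.053]
wrist_force: [-0.8, -8.1, -0.7]
width: 0.0295
finger_force: 3.6
```

Request:
drive_tool --pt "0 0.0125 0 0 0 0" --pt "0 0 0 0 0 0" --pt "0 0.0125 0 0 0 0" --pt "0 0 0 0 0 0" --pt "0 0 0 0 0 0"

```text
time: 12.95
tool_pos: [0.4745, 0.0045, 0.0973]
ee_rot: [-3.138, -0.001, 3.053]
wrist_force: [-0.6, -6.4, -2.1]
width: 0.0294
finger_force: 3.4
```

```bash
python3 -c "
from h import *
kn('w6')"
```

```text
[ 15  31  22  21 365] (np.float64(275.84657534246577), np.float64(265.9616438356164)) topz [0.4738 0.0029 0.1209] 0.1672065
[  0  68  60   7 384] (np.float64(280.3125), np.float64(296.28125)) topz [ 5.566e-01 -2.200e-03 -1.000e-04] 0.3032257
[0.4745 0.0045 0.0973] [-0.4 -7.2 -1.3]
```

Request:
drive_tool --pt "0 0.0125 0 0 0 0" --pt "0 0 0 0 0 0" --pt "0 0.0125 0 0 0 0" --pt "0 0 0 0 0 0" --pt "0 0 0 0 0 0"

```text
time: 13.62
tool_pos: [0.4746, 0.0075, 0.0974]
ee_rot: [3.141, -0.001, 3.054]
wrist_force: [0.7, -2.7, -3.3]
width: 0.0291
finger_force: 1.2
```

Request:
drive_tool --pt "0 0.0125 0 0 0 0" --pt "0 0 0 0 0 0" --pt "0 0 0 0 0 0"

```text
time: 14.0
tool_pos: [0.4748, 0.0081, 0.0977]
ee_rot: [3.141, -0.0, 3.054]
wrist_force: [-1.3, -2.0, -2.1]
width: 0.0291
finger_force: 1.1
```

```bash
python3 -c "
from h import *
kn('w7')"
```

```text
[ 16  26  21  20 330] (np.float64(276.4848484848485), np.float64(260.41515151515154)) topz [0.4741 0.0066 0.1134] 0.17489672
[ 32  41  24  13 182] (np.float64(296.86813186813185), np.float64(273.45054945054943)) topz [0.5226 0.0193 0.0263] 0.2713924
[  0  68  60   7 409] (np.float64(279.99022004889974), np.float64(296.07823960880194)) topz [ 5.57e-01  1.60e-03 -3.00e-04] 0.3035875
[0.4748 0.0081 0.0977] [-1.1 -1.8 -2. ]
```

The knob top fell from 0.121 to 0.1134 m (home was 0.1132 m), so the pin is in. I'll back off, open and rise.

Request:
drive_tool --pt "0 -0.025 0 0 0 0" --pt "0 -0.025 0 0 0 0" --pt "0 0 0 0 0 0"

```text
time: 14.42
tool_pos: [0.4751, 0.0061, 0.0981]
ee_rot: [3.141, 0.001, 3.054]
wrist_force: [0.4, 0.3, -0.0]
width: 0.0292
finger_force: 0.0
```

Request:
drive_tool --pt "0 0 0 0 0 0" --pt "0 0 0 0 0 0" --pt "0 0 0 0 0 0" --pt "0 0 0 0 0 0" --gripper 0.4

```text
time: 14.92
tool_pos: [0.4747, 0.006, 0.0976]
ee_rot: [3.141, -0.0, 3.054]
wrist_force: [0.1, -0.9, 1.1]
width: 0.0561
finger_force: 0.0
```

Request:
drive_tool --pt "0 0 -0.2 0 0 0" --pt "0 0 -0.5 0 0 0" --pt "0 0 -0.8 0 0 0" --pt "0 0 -0.8 0 0 0" --pt "0 0 -0.4 0 0 0" --pt "0 0 0 0 0 0" --pt "0 0 0 0 0 0" --pt "0 0 0 0 0 0"

```text
time: 15.92
tool_pos: [0.474, 0.006, 0.204]
ee_rot: [3.141, -0.003, 3.054]
wrist_force: [-0.2, 0.7, -0.3]
width: 0.0563
finger_force: 0.0
```

```bash
python3 -c "
from h import *
w=snap('wrist','w8');print(get_obs()['tool_pos'])
cv2.imwrite('pics/w8b.png',np.clip(cv2.resize(w['image'],(800,600))*1.4,0,255).astype('uint8'))"
```

```text
[0.47409585 0.00599014 0.20424345]
```

View pics/w8b.png

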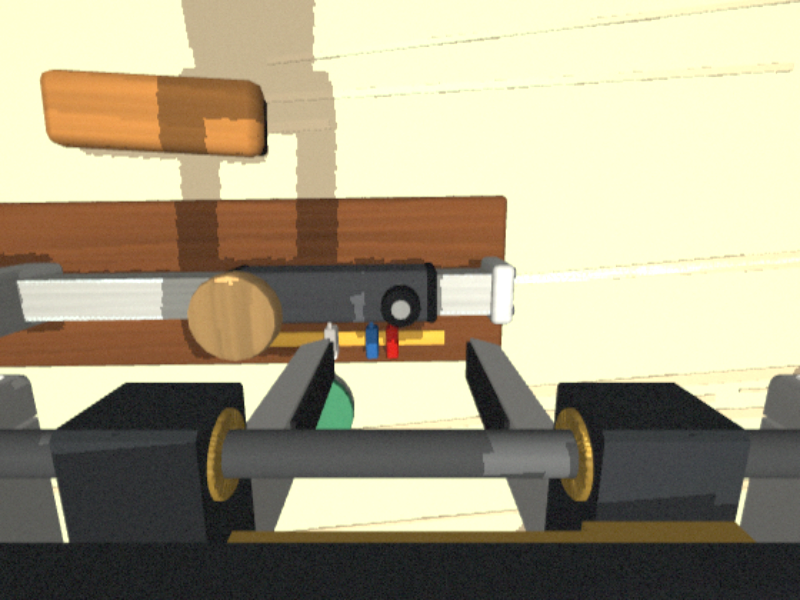

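The final view shows the knob at (401,310), low and beside the red clip at (392,340). The gripper is clear of it, and nothing else in view has moved.

```bash
python3 -c "
from bench import close_job
print(close_job())"
```

```text
the job is handed in; nothing more can be done
None
```

The stand is set to your size: the pin is fully home in the hole the red clip marks, the gripper has let go and is clear, and nothing else was touched; the job is handed in at about 16 s.

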